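# Seal the double-lidded stock tin and lift its dust cover for inspection

### The job

Take the lime-and-magenta inverted-U marker out of the open stock tin and hang it astride the blue rail, released. Then pick up the nested pair of lids together by the inner lid's yellow stem, lower the pair gently onto the tin until the white inner lid is fully seated, let go of the stem, and lift the blue outer lid alone up off the stem, leaving the inner lid seated in the tin. Never part the lids before the inner one is seated, leave the other things on the bench where they are, and finish while still holding the outer lid level over the tin, clear above the stem.

Things in the scene. Friction and masses are not known exactly. Their poses are not given: they have to be found in the camera images.
- tin: open round steel tin fixed to the bench on a black foot disc (112 mm across, 8 mm high): outside diameter 100, inside diameter 92, rim 78 mm above the bench, inner floor 13 mm above the bench. Fixed, does not move. Origin on its axis at bench level, z up.
- tin_mouth (a point): centre of the tin's mouth at rim height, 78 mm above the bench.
- rider: rigid marker bent to an inverted U, one leg lime, one magenta, about 70 g: flat legs 4 mm thick and 44 wide (along its y), flat crown 4 mm thick on top; 34 mm over the legs' outer faces (along its x), 26 mm gap, 105 mm tall. Starts upright on the tin's inner floor, its top 40 mm above the rim. Origin midway between the legs' lower ends, x across the gap, z up. Grip across x.
- rider_crown (a point): centre of the underside of the marker's crown, 101 mm above its origin: this comes to rest on the bar.
- rail: fixed blue rail: a round level bar 12 mm in diameter and 260 mm long along its y axis, bar centre 150 mm above the bench, with a 16 mm post at each end on a 70 mm foot disc. Origin at bench level under the bar's middle.
- rail_mid (a point): middle of the bar, on its centre line, 150 mm above the bench.
- inner_lid: white round inner lid, about 140 g: plug 86 mm in diameter and 10 high (lower edge chamfered 3 mm) under a flange 104 in diameter and 4 thick. Starts on the bench with the outer lid nested on it. Origin: centre of the plug's underside, z up. Fully seated, the flange lies on the tin's rim and the origin is 68 mm above the bench on the tin's axis, with 3 mm play all round.
- stem_top (a point): top centre of the inner lid's upright round yellow stem, 14 mm in diameter; it rises 66 mm from the flange's top, to 80 mm above the inner lid's origin, and stands 40 mm above the outer lid's collar when nested. Lifting the stem carries both lids.
- outer_lid: blue round outer lid, about 100 g: 116 mm in diameter, skirt 10 deep (inside diameter 110), 4 mm plate on it, black square collar in the middle. Origin: centre of the skirt's lower edge, z up; plate's top at 14 mm. It rests loosely on the inner lid's flange, its origin then 4 mm above the inner lid's, and must rise more than 76 mm from there to clear the stem.
- collar_top (a point): centre of the top of the outer lid's black collar, 36 mm above that lid's origin: 40 x 40 mm, 22 mm tall, sides along the lid's x and y, with a 22 mm hole right through collar and plate in which the stem passes freely. Lifting the collar carries the outer lid only.
- carton: small cardboard carton 48 x 44 x 55 mm, loose, between the tin and the lids; leave it. Origin under its centre.
- white_box: white box 70 x 45 x 90 mm, loose, towards the left side; leave it. Origin under its centre.
- screw_jar: amber jar 60 mm in diameter, 85 mm high, loose, towards the right side; leave it. Origin under its centre.
- tape_roll: tan tape roll 100 mm in diameter, 45 mm high, lying, towards the right side; leave it. Origin under its centre.
- dark_box: black box 90 x 60 x 35 mm with a lime label, loose, towards the left side; leave it. Origin under its centre.
- driver: screwdriver lying on the bench, towards the right side; leave it.
Things that resemble listed ones, but are neither listed nor needed, are in the scene too. What is meant by the outer_lid is not orange or pink, and is the smaller of those in its own colour.

How it is judged:
On the way, in this order (a step that is already met when the one before it is completed fails the run):
1. the marker hangs astride the rail, released (x of rider_crown in the frame of rail_mid between -0.016 and 0.016 m and y of rider_crown in the frame of rail_mid between -0.11 and 0.11 m and z of rider_crown in the frame of rail_mid between 0 and 0.012 m and angle between rider's own z axis and vertical below 0.35 rad and angle between the x axis of rider and the x axis of rail, either way round below 0.6 rad and contact force between rider and rail above 0.15 N and contact force between rider and the fingers below 0.1 N), for 0.3 s.
2. the inner lid is seated in the tin with the outer lid nested on it (horizontal distance between inner_lid and tin below 0.007 m and z of inner_lid in the frame of tin between 0.063 and 0.072 m and angle between inner_lid's own z axis and vertical below 0.06 rad and z of outer_lid in the frame of inner_lid between 0 and 0.008 m and contact force between inner_lid and tin above 0.3 N), for 0.2 s.
At the end, for the whole second after the job is handed in: Marker hangs on the bar between the posts (16 mm, 0.35 rad), untouched; inner lid seated in the tin (7 mm off axis, 5 mm in height, 0.06 rad), untouched; outer lid held still in the fingers, level (0.25 rad), within 50 mm of the tin's axis, lower edge 84 mm or more above the inner lid's origin (all of step 1 and horizontal distance between inner_lid and tin below 0.007 m and z of inner_lid in the frame of tin between 0.063 and 0.072 m and angle between inner_lid's own z axis and vertical below 0.06 rad and z of outer_lid in the frame of inner_lid above 0.084 m and horizontal distance between outer_lid and tin below 0.05 m and angle between outer_lid's own z axis and vertical below 0.25 rad and linear speed of outer_lid below 0.04 m/s and contact force between outer_lid and the fingers above 1 N and contact force between inner_lid and the fingers below 0.3 N and contact force between outer_lid and inner_lid below 0.1 N); the arm keeps its last pose, push and grip.
It fails at once if the outer lid is parted from the inner lid while the inner lid is not seated in the tin (z of outer_lid in the frame of inner_lid above 0.016 m and not (horizontal distance between inner_lid and tin below 0.007 m and z of inner_lid in the frame of tin between 0.063 and 0.072 m and angle between inner_lid's own z axis and vertical below 0.06 rad)).
It fails at once if the lids are dropped onto the tin (horizontal distance between inner_lid and tin below 0.04 m and z of inner_lid in the frame of tin below 0.1 m and linear speed of inner_lid above 0.45 m/s).
It fails at once if a bystander is pushed away (more than 40 mm) (distance of any of carton, white_box, screw_jar, tape_roll, dark_box, driver from where it was at the start of the episode above 0.04 m).
It also fails if it takes over 62 s, if anything falls off the work surface, if the arm or the gripper's body presses on something with over 40 N, if the wrist force passes 120 N, or if a joint passes its speed limit or range.

### The arm

A 6-joint arm with a two-finger parallel gripper is mounted at the origin on the work surface. World frame = base frame: x ahead of the robot, y to its left, z up, the work surface at z = 0. Lengths are in m, angles in rad, forces in N, time in s.
With the tool pointing down it reaches from about 0.35 to 0.925 m from the base axis. Payload 6.4 kg.
Tool frame: the origin (TCP) lies midway between the tips of the shut fingers; the grasp point (between the pads) lies 19 mm behind it; z points along the fingers, y is the direction in which the jaws open and shut (so a half turn about z gives the same grasp; the last joint's range is limited). The gripper opens to 85 mm and grips with 20 to 120 N. Pads are 22 mm wide; open, the fingers measure 114 mm over their backs; the gripper's body (76 mm by 85 mm) begins 54 mm behind the grasp point. The pads swing forward as they close: fully open they stand 13 mm farther back than shut.
Start: joints at [1.051, 0.245, 1.558, -0, 1.339, -0.174], TCP at [0.22, 0.612, 0.231] pointing down, gripper open.
Joint ranges: [-3.13, 3.13], [-1.02, 2.26], [0.13, 2.54], [-0.95, 4.09], [0.21, 2.88], [-2.74, 2.74]. Speed limits (rad/s): [2.57, 2.57, 3.14, 3.14, 3.14, 3.14].

### API

Orientations are given as a unit quaternion [w, x, y, z].
In Python, from plant import status, optics, bot gives the robot as it stands.
- The arm moves only by the shell command python3 -m pendant 'ROWS' [FORCE]. ROWS is JSON, a list of rows, each a list of 7 numbers: the shift along the tool's x, y, z in m, then the turn, a rotation vector about the tool's x, y, z in degrees, then the opening, from -1 (shut) to 1 (fully open). In form: [[tx, ty, tz, rx, ry, rz, grip], ...]. A call has 1 to 10 rows; each row shifts and turns the commanded pose from where the row before left it, along the tool's axes as they then stand; what a row does not reach is not made up. A row lasts 1/10 s, in which the tool goes at most 50 mm and 8.59 degrees, less where a joint would pass 70% of its speed; a pose out of reach is approached as far as the arm can. A call is refused whole if a number of a shift passes 0.05 or a number of a turn 8.59, either way. A call with a gripper value outside its range is refused whole. The fingers move at their own pace and stop on an object; FORCE is the grip in N (left out, the last holds). Time passes only in rows, so rows that do not move let the fingers close. It gives the time, the measured TCP pose, the force and the opening at its end, in the units of the state.
- status.state(): the state, without advancing time (a new reading comes with each control period).
- optics.snapshot(name): name is "scene" or "top" or "wrist"; returns a dict with "color" (400x640x3 uint8, red, green, blue), "camera_matrix" (3x3 intrinsics, pixels), "k1" (the pictures are not rectified: a ray, as slopes to the right and down, at radius r is drawn at 1 + k1 r^2 times it, then the intrinsics apply), "R" (3x3) and "t" (3): a world point X has camera coordinates R X + t; the wrist camera has in their place "hand_eye" (4x4, takes a point from camera to tool coordinates, whose origin is the TCP and whose axes are the flange's). Camera axes: x right, y down, z forward; pixel columns grow to the right and rows downward; lengths in m; the calibration is good to about 2 mm. A picture is of the moment at which its call begins: read the wrist's pose just before it. There is no depth.
- bot.hand_in(): hands the job in, once; it reports no verdict.
The state is a dict: "clock": time; "joints": joint angles; "joint_vel": joint speeds; "joint_torque": joint torques, N m; "ee_pos": TCP position; "tool_rot": TCP orientation; "force": force on the tool from outside, world axes, zero at the start; "ft_torque": the same for the moment, N m; "width": finger opening in m.
Only numpy, scipy, OpenCV 4.12 (cv2) and the standard library are available. Lean on these libraries where they do the work, as an engineer would, in place of code of your own. Each camera call takes 0.05 s, during which the arm holds its last target. There are 200 camera calls.

## Working session

There is one attempt and no reset: what is moved stays moved. The work goes in short steps, Python scripts to look and compute and a shell command to move; the robot and the scene stay as the last step left them, time stands still between calls to the robot, and variables do not carry over. Pictures are saved under pics/ and viewed, about 8 in all and at most 12, crops included, and the job is handed in when it is done.

```bash
ls; mkdir -p pics; cat > h.py <<'E'
import numpy as np, cv2
from plant import status, optics, bot
from scipy.spatial.transform import Rotation as Rn
def rot(q): return Rn.from_quat([q[1],q[2],q[3],q[0]]).as_matrix()
def snap(name, png=None):
    s=status.state(); d=optics.snapshot(name)
    if name=="wrist":
        H=np.array(d["hand_eye"]); T=np.eye(4); T[:3,:3]=rot(s["tool_rot"]); T[:3,3]=s["ee_pos"]
        W=np.linalg.inv(T@H); d["R"],d["t"]=W[:3,:3],W[:3,3]
    d={k:np.array(v) for k,v in d.items()}
    np.savez(f"{name}.npz",**d)
    if png: cv2.imwrite(png,d["color"][:,:,::-1])
    return d
def ray(d,u,v):
    K=d["camera_matrix"]; k=float(d["k1"])
    p=np.array([(u-K[0,2])/K[0,0],(v-K[1,2])/K[1,1]]); q=p.copy()
    for _ in range(30): q=p/(1+k*(q@q))
    R=d["R"]; return -R.T@d["t"], R.T@np.array([q[0],q[1],1])
def atz(d,u,v,z):
    c,r=ray(d,u,v); return c+r*(z-c[2])/r[2]
def proj(d,X):
    c=d["R"]@np.array(X)+d["t"]; q=c[:2]/c[2]; q=q*(1+float(d["k1"])*(q@q)); K=d["camera_matrix"]
    return np.array([K[0,0]*q[0]+K[0,2],K[1,1]*q[1]+K[1,2]])
def tri(obs):
    A=np.zeros((3,3));b=np.zeros(3)
    for d,u,v in obs:
        c,r=ray(d,u,v); r=r/np.linalg.norm(r); P=np.eye(3)-np.outer(r,r); A+=P;b+=P@c
    return np.linalg.solve(A,b)
def load(n): return dict(np.load(n+".npz"))
E
python3 - <<'E'
from h import *
s=status.state(); print(s)
for n in("scene","top"):
    d=snap(n,f"pics/{n}0.png"); print(n,d["k1"],-d["R"].T@d["t"],d["R"])
E
```

```text
pics
{'clock': 0.0, 'joints': array([ 1.05088261e+00,  2.45867922e-01,  1.55903696e+00,  1.54608350e-05,
        1.33870178e+00, -1.74093128e-01]), 'joint_vel': array([-0.00093612,  0.00254648,  0.00116672,  0.00108858, -0.00132657,
       -0.00179636]), 'joint_torque': array([-4.06334775e-04, -4.29497874e+01, -3.26134121e+01, -1.02894792e-04,
        5.29686949e-03, -5.71858209e-06]), 'ee_pos': array([0.22002898, 0.61102137, 0.23013355]), 'tool_rot': array([-3.49536919e-04,  1.72051642e-01,  9.85087417e-01, -9.44426273e-04]), 'force': array([ 0.95649028, -0.10171385,  0.06391777]), 'ft_torque': array([-0.02118923, -0.01479256,  0.01369396]), 'width': 0.08544788956723211}
scene -0.07719414590520783 [1.25021604 0.06991347 0.76563294] [[-0.16054477  0.98694977 -0.01247078]
 [ 0.6263305   0.09210244 -0.7740977 ]
 [-0.76284696 -0.13208817 -0.63294331]]
top 0.012123564873085857 [ 0.27079664 -0.07096279  1.51419926] [[-0.01900524 -0.99973151 -0.01325565]
 [-0.99204592  0.02050586 -0.12419498]
 [ 0.12443345  0.01078986 -0.99216929]]
```

View pics/scene0.png

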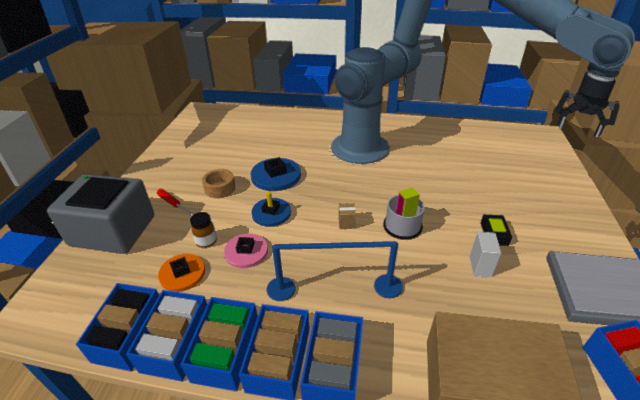

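View pics/top0.png

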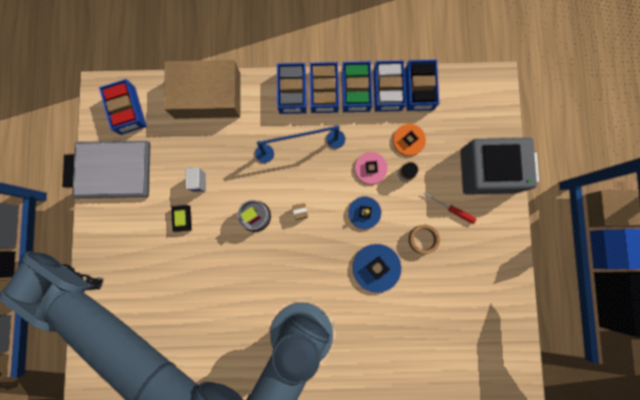

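Scene picture: the tin with the marker is at (404,213), the rail runs from (278,247) to (393,245), and the carton is at (347,216). There are four lid-like things:
- a small blue one with a yellow stem at (271,210), top (365,212)
- a larger blue one at (276,173), top (377,268)
- a pink one at (246,249)
- an orange one at (182,271)

The small blue one with the stem fits: right colour, the smaller of the two blues, and nested on a stem. I'll confirm it in an enlarged crop.

```bash
python3 - <<'E'
from h import *
t=load("top")["color"][:,:,::-1]; s=load("scene")["color"][:,:,::-1]
a=cv2.resize(t[110:300,230:430],(800,760),interpolation=cv2.INTER_CUBIC)
a=cv2.resize(t[115:295,230:410],None,fx=2.2,fy=2.2,interpolation=cv2.INTER_CUBIC)
b=cv2.resize(s[155:305,225:325],None,fx=4,fy=4,interpolation=cv2.INTER_CUBIC)
c=cv2.resize(s[180:305,325:425],None,fx=4,fy=4,interpolation=cv2.INTER_CUBIC)
im=np.zeros((600,800,3),np.uint8); im[:600,:400]=b[:600]; im[:500,400:]=c
cv2.imwrite("pics/c1.png",im)
im=cv2.resize(t[120:270,232:402],None,fx=4,fy=4,interpolation=cv2.INTER_CUBIC); cv2.imwrite("pics/c2.png",im)
T=load("top")
for n,u,v,z in(("tin",254,216,.078),("lid",365,212,.018),("railL",264,152,0),("railR",336,138,0),("big",377,268,.014)): print(n,atz(T,u,v,z).round(3))
E
```

```text
tin [0.398 0.149 0.078]
lid [ 0.41  -0.229  0.018]
railL [0.635 0.124 0.   ]
railR [ 0.68  -0.135  0.   ]
big [ 0.217 -0.264  0.014]
```

View pics/c1.png

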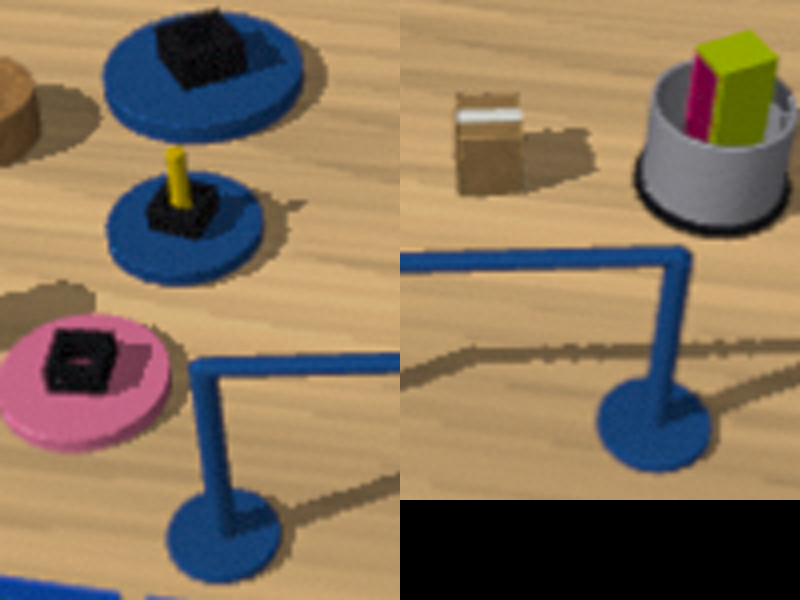

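View pics/c2.png

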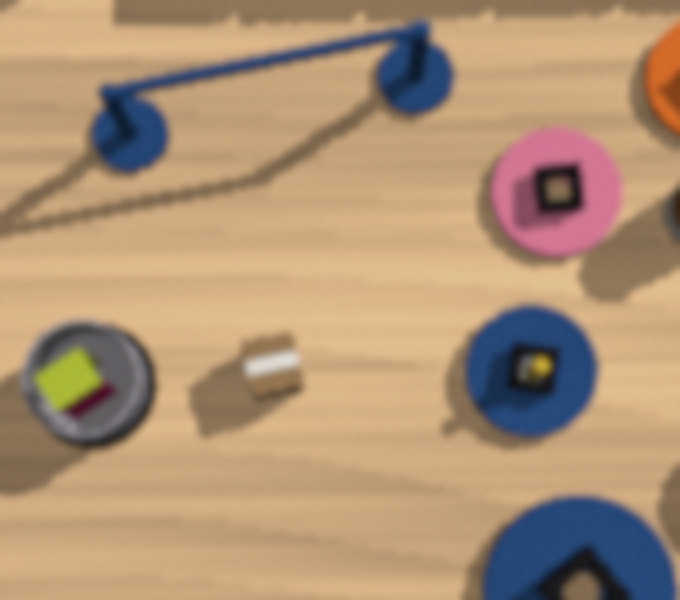

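The crop confirms it: the small blue lid at (271,210) has the yellow stem through its black collar. The top view shows the magenta leg on the -x,-y side of the marker. Next I'll measure by segmentation.

```bash
cat >> h.py <<'E'
def mask(d,lo,hi,box):
    h=cv2.cvtColor(d["color"],cv2.COLOR_RGB2HSV); m=cv2.inRange(h,np.array(lo),np.array(hi)); o=np.zeros_like(m)
    x0,y0,x1,y1=box; o[y0:y1,x0:x1]=m[y0:y1,x0:x1]; return o
def big(m):
    c,_=cv2.findContours(m,cv2.RETR_EXTERNAL,cv2.CHAIN_APPROX_NONE); return max(c,key=cv2.contourArea)
def cen(m):
    v,u=np.nonzero(m); return u.mean(),v.mean(),len(u)
def plan(p,yaw=None):
    s=status.state(); R=rot(s["tool_rot"]); d=np.array(p)-s["ee_pos"]
    y=np.degrees(np.arctan2(R[1,1],R[0,1])); out=f"shift(tool) {(R.T@d*1000).round(1)} mm; tooly yaw {y:.1f}"
    if yaw is not None: e=(yaw-y+90)%180-90; out+=f"; turn rz {-e:.1f} deg"
    print(out)
E
python3 - <<'E'
from h import *
T=load("top");S=load("scene")
# lime crown top
m=mask(T,(25,100,80),(40,255,255),(235,190,280,240)); r=cv2.minAreaRect(big(m)); print("lime",r)
b=cv2.boxPoints(r); P=np.array([atz(T,u,v,.118) for u,v in b]); print(P.round(3), P.mean(0).round(4))
for i in range(2):
    e=P[i+1]-P[i]; print("edge",np.linalg.norm(e).round(4),np.degrees(np.arctan2(e[1],e[0])).round(1)%180)
# feet of the rail
for bx in((245,135,285,165),(325,120,350,152)):
    m=mask(T,(95,120,60),(120,255,255),bx); print(cen(m))
for u,v in((264.6,153.4),(335.4,139.1)): print("foot",atz(T,u,v,.003).round(4))
# bar ends c2 px
for u,v in((258.5,143.3),(337,127.5)): print("barend",atz(T,u,v,.15).round(4))
for u,v in((278.5,248),(394,245)): print("barend scene",atz(S,u,v,.15).round(4))
# stem, collars
for d,bx,n in((T,(350,195,380,228),"T"),(S,(255,185,290,220),"S")):
    m=mask(d,(22,120,100),(34,255,255),bx); v,u=np.nonzero(m); print(n,"stem",u.min(),u.max(),v.min(),v.max(),cen(m))
m=mask(T,(100,100,40),(120,255,255),(345,192,385,232)); e=cv2.minEnclosingCircle(big(m)); print(e, atz(T,*e[0],.016).round(4))
E
```

```text
lime ((248.8845977783203, 214.076904296875), (11.094003677368164, 14.699554443359375), 56.3099365234375)
[[0.404 0.189 0.118]
 [0.429 0.149 0.118]
 [0.399 0.129 0.118]
 [0.373 0.169 0.118]] [0.4013 0.1592 0.118 ]
edge 0.0475 123.0
edge 0.0366 33.19999999999999
(np.float64(264.5375), np.float64(151.49583333333334), 240)
(np.float64(334.9513274336283), np.float64(137.79646017699116), 226)
foot [0.6289 0.1217 0.003 ]
foot [ 0.6757 -0.1329  0.003 ]
barend [0.6279 0.1226 0.15  ]
barend [ 0.6748 -0.133   0.15  ]
barend scene [ 0.6814 -0.122   0.15  ]
barend scene [0.6355 0.1242 0.15  ]
T stem 365 369 209 213 (np.float64(367.0), np.float64(211.0), 21)
S stem 266 271 191 206 (np.float64(268.71875), np.float64(198.328125), 64)
((364.093017578125, 212.4534912109375), 15.584992408752441) [ 0.4083 -0.2256  0.016 ]
```

```bash
python3 -c "
from h import *
plan([.40,.15,.23],33.7)"
```

```text
shift(tool) [-325.6 -372.8    0.8] mm; tooly yaw 70.2; turn rz 36.5 deg
```

```bash
python3 -m pendant '[[-0.032,-0.037,-0.004,0,0,0,1],[-0.032,-0.037,-0.004,0,0,0,1],[-0.032,-0.037,-0.004,0,0,0,1],[-0.032,-0.037,-0.004,0,0,0,1],[-0.032,-0.037,-0.004,0,0,0,1],[-0.032,-0.037,-0.004,0,0,0,1],[-0.032,-0.037,-0.004,0,0,0,1],[-0.032,-0.037,-0.004,0,0,0,1],[-0.032,-0.037,-0.004,0,0,0,1],[-0.032,-0.037,-0.004,0,0,0,1]]' && python3 -m pendant '[[0,0,0,0,0,7.3,1],[0,0,0,0,0,7.3,1],[0,0,0,0,0,7.3,1],[0,0,0,0,0,7.3,1],[0,0,0,0,0,7.3,1],[0,0,0,0,0,0,1],[0,0,0,0,0,0,1],[0,0,0,0,0,0,1]]' && python3 -c "
from h import *
d=snap('wrist','pics/w1.png'); print(d['hand_eye'],d['k1'],d['camera_matrix'])
plan([.401,.157,.19],33)"
```

```text
clock: 1.1
ee_pos: [0.396, 0.1531, 0.2712]
tool_rot: [0.0, 0.172, 0.985, 0.0]
force: [0.5, 1.2, -0.3]
width: 0.0855
clock: 1.9
ee_pos: [0.3959, 0.155, 0.2711]
tool_rot: [-0.0, 0.471, 0.882, -0.0]
force: [0.4, -0.1, 0.7]
width: 0.0854
[[-1.99773530e-04 -9.52541354e-01 -3.04409147e-01  7.66278466e-02]
 [ 9.99999964e-01 -1.35294675e-04 -2.32909394e-04  7.74988957e-04]
 [ 1.80670893e-04 -3.04409183e-01  9.52541347e-01 -1.41704192e-01]
 [ 0.00000000e+00  0.00000000e+00  0.00000000e+00  1.00000000e+00]] -0.04223111295535744 [[344.89134805   0.         316.61708103]
 [  0.         344.89134805 203.20288086]
 [  0.           0.           1.        ]]
shift(tool) [-1.2  5.4 81.2] mm; tooly yaw 33.8; turn rz 0.8 deg
```

View pics/w1.png

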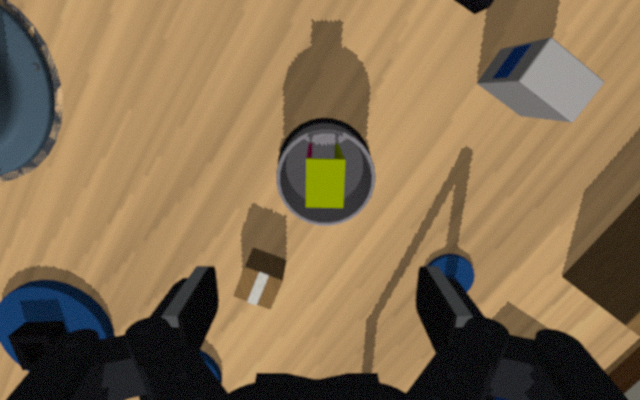

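Wrist view: the lime crown spans (306–345, 158–208), its narrow side across the jaws as wanted. The tin rim is centred near (326,173).

```bash
cat > m.py <<'E'
from h import *
d=load("wrist")
m=mask(d,(25,180,110),(36,255,255),(290,150,360,215)); r=cv2.minAreaRect(big(m)); P=np.array([atz(d,u,v,.118) for u,v in cv2.boxPoints(r)])
print(r,P.mean(0).round(4))
for i in range(2):
    e=P[i+1]-P[i]; print("edge",np.linalg.norm(e).round(4),np.degrees(np.arctan2(e[1],e[0])).round(1)%180)
# tin: best circle pair by edge strength: project rim circle r=.05 & r=.046 z=.078
g=cv2.GaussianBlur(cv2.cvtColor(d["color"],cv2.COLOR_RGB2GRAY),(3,3),0); E=cv2.magnitude(cv2.Sobel(g,cv2.CV_32F,1,0),cv2.Sobel(g,cv2.CV_32F,0,1))
from scipy.optimize import minimize
from scipy.ndimage import map_coordinates
a=np.linspace(0,2*np.pi,120)
def f(c):
    p=np.array([proj(d,(c[0]+R*np.cos(t),c[1]+R*np.sin(t),.078)) for R in(.05,.046) for t in a]); return -np.mean(np.minimum(map_coordinates(E,p.T[::-1],order=1),150))
best=min(((f((x,y)),x,y) for x in np.arange(.385,.415,.003) for y in np.arange(.135,.166,.003)))
o=minimize(f,best[1:],method="Nelder-Mead",options=dict(initial_simplex=[best[1:],(best[1]+.002,best[2]),(best[1],best[2]+.002)]))
print("tin",best,o.x.round(4),o.fun)
plan([*P.mean(0)[:2],.083])
E
python3 m.py
```

```text
((325.0, 183.0), (48.0, 38.0), 90.0) [0.4022 0.16   0.118 ]
edge 0.0328 33.8
edge 0.0436 125.1
tin (np.float32(-108.44727), np.float64(0.406), np.float64(0.15600000000000003)) [0.4066 0.1557] -110.65027618408203
shift(tool) [  0.7   8.  188.2] mm; tooly yaw 33.8
```

```bash
python3 -m pendant '[[0,0.008,0.0,0,0,0,1],[0,0,0.04,0,0,0,1],[0,0,0.04,0,0,0,1],[0,0,0.04,0,0,0,1],[0,0,0.03,0,0,0,1],[0,0,0.02,0,0,0,1],[0,0,0.015,0,0,0,1],[0,0,0,0,0,0,1],[0,0,0,0,0,0,1]]' 30 && python3 -m pendant '[[0,0,0,0,0,0,-1],[0,0,0,0,0,0,-1],[0,0,0,0,0,0,-1],[0,0,0,0,0,0,-1],[0,0,0,0,0,0,-1],[0,0,0,0,0,0,-1],[0,0,0,0,0,0,-1],[0,0,0,0,0,0,-1]]' 30
```

```text
clock: 2.85
ee_pos: [0.403, 0.1596, 0.0866]
tool_rot: [0.0, 0.472, 0.882, 0.0]
force: [0.2, 0.6, 0.4]
width: 0.0856
clock: 3.65
ee_pos: [0.403, 0.1593, 0.087]
tool_rot: [0.0, 0.472, 0.882, 0.0]
force: [-1.8, -1.4, 6.1]
width: 0.0338
```

```bash
python3 -m pendant '[[0,0,-0.01,0,0,0,-1],[0,0,-0.02,0,0,0,-1],[0,0,-0.03,0,0,0,-1],[0,0,-0.03,0,0,0,-1],[0,0,-0.03,0,0,0,-1],[0,0,-0.03,0,0,0,-1],[0,0,-0.025,0,0,0,-1],[0,0,0,0,0,0,-1],[0,0,0,0,0,0,-1]]' && python3 - <<'E'
from h import *
snap("top","pics/t2.png");snap("scene","pics/s2.png");snap("wrist","pics/w2.png")
plan([.652,-.005,.262],10.4)
t=load("top")["color"][:,:,::-1]; s=load("scene")["color"][:,:,::-1]
a=cv2.resize(t[120:240,240:345],None,fx=3.8,fy=3.8,interpolation=cv2.INTER_CUBIC)
c=cv2.resize(s[150:300,265:435],(400,352),interpolation=cv2.INTER_CUBIC)
im=np.zeros((456,800,3),np.uint8); im[:456,:399]=a[:456]; im[:352,400:]=c
cv2.imwrite("pics/c3.png",im)
E
```

```text
clock: 4.55
ee_pos: [0.4025, 0.1594, 0.2612]
tool_rot: [0.0, 0.472, 0.882, 0.0]
force: [0.3, 0.4, -1.2]
width: 0.0336
shift(tool) [-275.5  117.2   -3.3] mm; tooly yaw 33.7; turn rz 23.3 deg
```

View pics/c3.png

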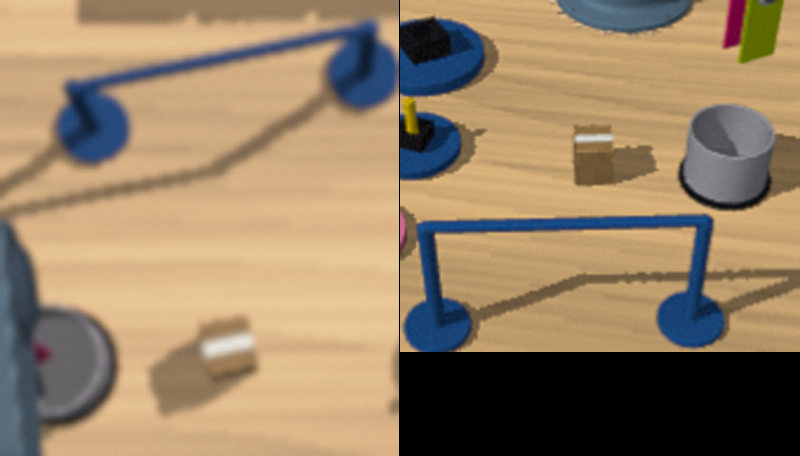

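The marker hangs from the gripper and the tin is empty, at (727,150) in the right half of the crop. Now I'll fit the bar's centre line and the tin more precisely.

```bash
cat > m2.py <<'E'
from h import *
from scipy.optimize import minimize
from scipy.ndimage import map_coordinates
def bar(d,box,n):
    m=mask(d,(98,120,30),(125,255,255),box); us=[];vs=[]
    for u in range(box[0],box[2]):
        v=np.nonzero(m[:,u])[0]
        if 0<len(v)<9: us.append(u);vs.append(v.mean())
    p=np.polyfit(us,vs,1); p=np.polyfit(*(np.array([us,vs])[:,abs(np.polyval(p,us)-vs)<1]),1)
    A=[atz(d,u,np.polyval(p,u),.15) for u in(box[0],box[2])]; e=A[1]-A[0]
    x0=lambda y:A[0][0]+e[0]*(y-A[0][1])/e[1]
    print(n,"bar x at y=.1,0,-.1",[round(x0(y),4) for y in(.1,-.005,-.1)],"yaw",np.degrees(np.arctan2(e[1],e[0]))%180)
T=load("top");S=load("scene")
bar(T,(270,122,328,147),"top"); bar(S,(288,238,385,254),"scene")
def tin(d,c0,n,zs=.078,R2=(.05,.046),span=.02):
    g=cv2.GaussianBlur(cv2.cvtColor(d["color"],cv2.COLOR_RGB2GRAY),(3,3),0); E=cv2.magnitude(cv2.Sobel(g,cv2.CV_32F,1,0),cv2.Sobel(g,cv2.CV_32F,0,1))
    a=np.linspace(0,2*np.pi,120)
    def f(c):
        p=np.array([proj(d,(c[0]+R*np.cos(t),c[1]+R*np.sin(t),zs)) for R in R2 for t in a]); return -np.mean(np.minimum(map_coordinates(E,p.T[::-1],order=1),150))
    r=np.arange(-span,span+.001,.004)
    best=min((f((c0[0]+i,c0[1]+j)),c0[0]+i,c0[1]+j) for i in r for j in r)
    o=minimize(f,best[1:],method="Nelder-Mead",options=dict(initial_simplex=[best[1:],(best[1]+.002,best[2]),(best[1],best[2]+.002)]))
    print(n,o.x.round(4),o.fun); return o.x
if __name__=="__main__":
    tin(S,(.40,.15),"tin scene")
    np.savez("top2.npz",**T)
E
python3 m2.py
```

```text
top bar x at y=.1,0,-.1 [np.float64(0.6343), np.float64(0.6532), np.float64(0.6703)] yaw 100.20201307816295
scene bar x at y=.1,0,-.1 [np.float64(0.6354), np.float64(0.6545), np.float64(0.6718)] yaw 100.3227013512676
tin scene [0.4061 0.1612] -114.10200500488281
```

```bash
python3 -m pendant '[[-0.02,0.0085,0,0,0,0,-1],[-0.03,0.0128,0,0,0,0,-1],[-0.033,0.014,0,0,0,0,-1],[-0.033,0.014,0,0,0,0,-1],[-0.033,0.014,0,0,0,0,-1],[-0.033,0.014,0,0,0,0,-1],[-0.033,0.014,0,0,0,0,-1],[-0.03,0.0128,0,0,0,0,-1],[-0.02,0.0085,0,0,0,0,-1],[-0.01,0.004,0,0,0,0,-1]]' && python3 -m pendant '[[0,0,0,0,0,5.9,-1],[0,0,0,0,0,5.9,-1],[0,0,0,0,0,5.9,-1],[0,0,0,0,0,5.8,-1],[0,0,0,0,0,0,-1],[0,0,0,0,0,0,-1],[0,0,0,0,0,0,-1]]' && python3 - <<'E'
from h import *
plan([.654,-.005,.262],10.3)
S=snap("scene","pics/s3.png");W=snap("wrist","pics/w3.png");snap("top")
s=S["color"][:,:,::-1]; w=W["color"][:,:,::-1]
c=cv2.resize(s[150:300,265:415],(600,600),interpolation=cv2.INTER_CUBIC); cv2.imwrite("pics/c4.png",c)
E
```

```text
clock: 5.7
ee_pos: [0.6526, -0.0058, 0.259]
tool_rot: [-0.002, 0.472, 0.881, -0.001]
force: [-0.2, -0.1, -0.2]
width: 0.0339
clock: 6.4
ee_pos: [0.6519, -0.0045, 0.2609]
tool_rot: [-0.0, 0.641, 0.768, -0.0]
force: [0.0, -0.8, -1.0]
width: 0.0334
shift(tool) [-0.9  2.  -1.1] mm; tooly yaw 10.3; turn rz -0.0 deg
```

View pics/c4.png

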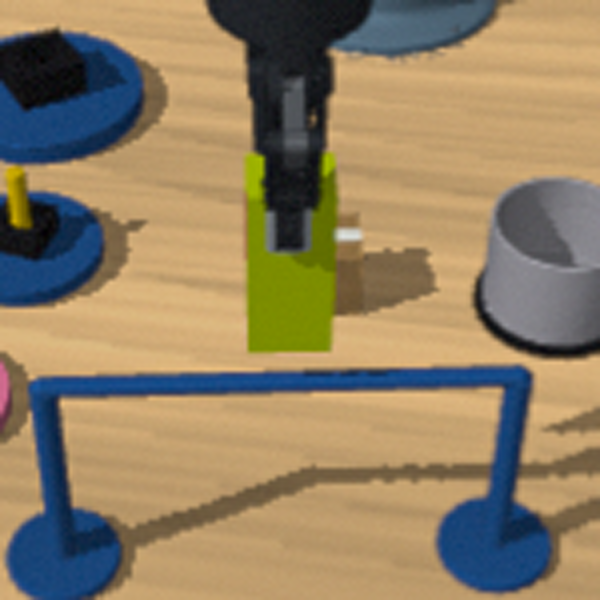

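```bash
python3 -m pendant '[[-0.001,0.002,0.01,0,0,0,-1],[0,0,0.02,0,0,0,-1],[0,0,0.025,0,0,0,-1],[0,0,0.025,0,0,0,-1],[0,0,0.02,0,0,0,-1],[0,0,0.015,0,0,0,-1],[0,0,0.009,0,0,0,-1],[0,0,0,0,0,0,-1],[0,0,0,0,0,0,-1]]' && python3 -m pendant '[[0,0,0.003,0,0,0,-1],[0,0,0.002,0,0,0,-1],[0,0,0,0,0,0,-1],[0,0,0,0,0,0,-1]]'
```

```text
clock: 7.45
ee_pos: [0.6549, -0.0055, 0.1381]
tool_rot: [0.001, 0.642, 0.767, 0.0]
force: [0.4, -0.2, 0.3]
width: 0.0333
clock: 7.85
ee_pos: [0.6544, -0.0054, 0.1325]
tool_rot: [0.0, 0.642, 0.767, 0.0]
force: [-0.0, -0.3, -0.4]
width: 0.034
```

```bash
python3 -m pendant '[[0,0,0.002,0,0,0,-1],[0,0,0.001,0,0,0,-1],[0,0,0,0,0,0,-1],[0,0,0,0,0,0,-1]]' && python3 -m pendant '[[0,0,0.0015,0,0,0,-1],[0,0,0,0,0,0,-1],[0,0,0,0,0,0,-1]]'
```

```text
clock: 8.25
ee_pos: [0.6543, -0.0054, 0.1292]
tool_rot: [-0.0, 0.642, 0.767, -0.0]
force: [-0.5, -0.4, -1.4]
width: 0.0338
clock: 8.55
ee_pos: [0.6546, -0.0054, 0.1288]
tool_rot: [0.0, 0.641, 0.767, 0.0]
force: [-2.7, 1.3, 5.8]
width: 0.0338
```

```bash
python3 -m pendant '[[0,0,0,0,0,0,0.1],[0,0,0,0,0,0,0.3],[0,0,0,0,0,0,0.6],[0,0,0,0,0,0,1],[0,0,0,0,0,0,1],[0,0,0,0,0,0,1],[0,0,0,0,0,0,1]]' && python3 -m pendant '[[0,0,-0.01,0,0,0,1],[0,0,-0.02,0,0,0,1],[0,0,-0.03,0,0,0,1],[0,0,-0.04,0,0,0,1],[0,0,-0.03,0,0,0,1],[0,0,-0.02,0,0,0,1],[0,0,0,0,0,0,1]]' && python3 - <<'E'
from h import *
S=snap("scene","pics/s4.png");W=snap("wrist","pics/w4.png")
c=cv2.resize(S["color"][150:300,265:415,::-1],(400,400),interpolation=cv2.INTER_CUBIC)
w=cv2.resize(W["color"][:,:,::-1],(400,250)); im=np.zeros((400,800,3),np.uint8); im[:,:400]=c; im[:250,400:]=w
cv2.imwrite("pics/c5.png",im)
plan([.41,-.225,.28],0)
E
```

```text
clock: 9.25
ee_pos: [0.6543, -0.0054, 0.1277]
tool_rot: [-0.0, 0.642, 0.767, 0.0]
force: [-0.4, -0.7, -0.4]
width: 0.0854
clock: 9.95
ee_pos: [0.6562, -0.0056, 0.2832]
tool_rot: [0.004, 0.641, 0.767, 0.002]
force: [1.3, -0.2, 0.3]
width: 0.0857
shift(tool) [-173.  -279.2   -2.3] mm; tooly yaw 10.2; turn rz 10.2 deg
```

View pics/c5.png

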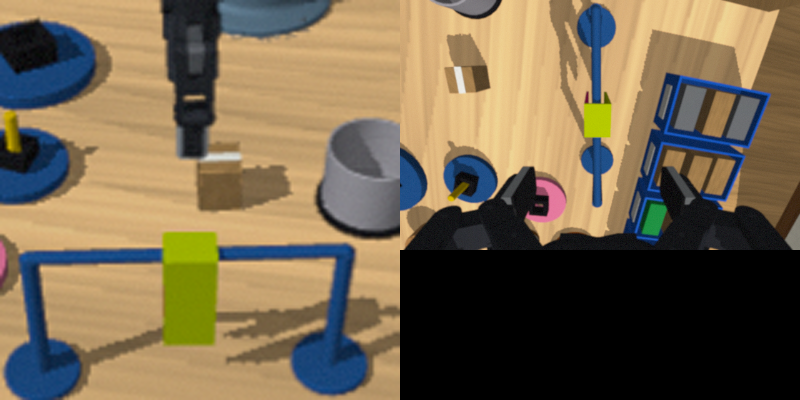

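The marker hangs upright on the bar (crop (190,290)), between the posts and released. On to the lids.

```bash
python3 -m pendant '[[-0.0173,-0.0279,0,0,0,0,1],[-0.0216,-0.0349,0,0,0,0,1],[-0.0216,-0.0349,0,0,0,0,1],[-0.0216,-0.0349,0,0,0,0,1],[-0.0216,-0.0349,0,0,0,0,1],[-0.0216,-0.0349,0,0,0,0,1],[-0.0216,-0.0349,0,0,0,0,1],[-0.0173,-0.0279,0,0,0,0,1],[-0.0087,-0.014,0,0,0,0,1],[0,0,0,0,0,0,1]]' && python3 -m pendant '[[0,0,0,0,0,0,1],[0,0,0,0,0,0,1]]' && python3 - <<'E'
from h import *
W=snap("wrist","pics/w5.png"); plan([.41,-.225,.28],0)
E
```

```text
clock: 11.05
ee_pos: [0.4083, -0.2255, 0.2758]
tool_rot: [-0.002, 0.643, 0.766, 0.0]
force: [-0.3, 0.7, -0.5]
width: 0.0856
clock: 11.25
ee_pos: [0.4104, -0.2241, 0.2769]
tool_rot: [-0.001, 0.641, 0.767, 0.0]
force: [0.3, -0.4, 0.4]
width: 0.085
shift(tool) [-0.7 -0.6 -2.8] mm; tooly yaw 10.3; turn rz 10.3 deg
```

View pics/w5.png

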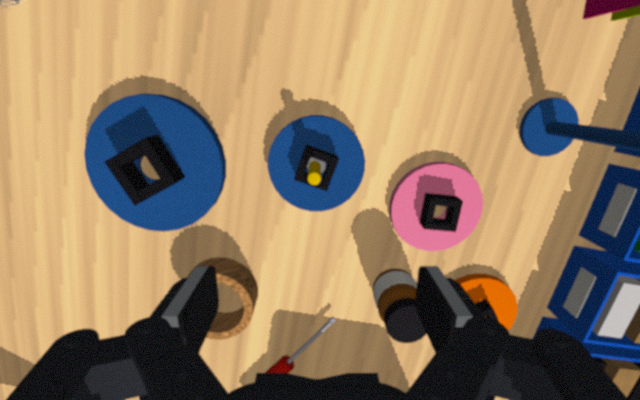

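Wrist view: stem top at (315,180), collar around (316,168) turned about 18° to the jaws, lid disc centred near (316,162). Fitting these.

```bash
python3 - <<'E'
from h import *
from m2 import tin
d=load("wrist")
m=mask(d,(20,120,120),(36,255,255),(300,165,330,195)); (u,v),r=cv2.minEnclosingCircle(big(m)); print("stem",cen(m),(u,v),r)
vv,uu=np.nonzero(m); print(uu.min(),uu.max(),vv.min(),vv.max())
# top circle: lower part of the blob
rt=344.9*.007/( (d["R"]@np.array([.41,-.225,.08])+d["t"])[2]); print("exp r",rt, "top", atz(d,(uu.min()+uu.max())/2,vv.max()+.5-rt,.08).round(4))
c=tin(d,(.41,-.225),"plate edge",.018,(.058,),.016)
h=cv2.cvtColor(d["color"],cv2.COLOR_RGB2HSV)
m=np.zeros(h.shape[:2],np.uint8); m[140:200,290:345]=(h[140:200,290:345,2]<38)*255
r=cv2.minAreaRect(big(m)); print(r)
P=np.array([atz(d,a,b,.04) for a,b in cv2.boxPoints(r)]); print(P.mean(0).round(4))
for i in range(2):
    e=P[i+1]-P[i]; print("edge",np.linalg.norm(e).round(4),(np.degrees(np.arctan2(e[1],e[0]))%90).round(1))
plan([*c,.05])
E
```

```text
top bar x at y=.1,0,-.1 [np.float64(0.6356), np.float64(0.6539), np.float64(0.6704)] yaw 99.88377012895282
scene bar x at y=.1,0,-.1 [np.float64(0.6355), np.float64(0.6545), np.float64(0.6717)] yaw 100.28281197110778
stem (np.float64(313.97297297297297), np.float64(178.1283783783784), 148) (313.93902587890625, 178.18292236328125) 6.899237155914307
308 320 172 185
exp r 6.970762640095114 top [ 0.4097 -0.2292  0.08  ]
plate edge [ 0.4116 -0.2277] -141.47683715820312
((316.07464599609375, 167.0010986328125), (33.93170166015625, 35.253108978271484), 19.29004669189453)
[ 0.4111 -0.2256  0.04  ]
edge 0.0397 80.4
edge 0.0374 80.9
shift(tool) [ -4.    0.6 227.2] mm; tooly yaw 10.3
```

```bash
python3 -m pendant '[[0,0,0,0,0,6.6,1],[0,0,0,0,0,6.6,1],[0,0,0,0,0,6.5,1],[0,0,0,0,0,0,1],[0,0,0,0,0,0,1],[0,0,0,0,0,0,1]]' && python3 -c "
from h import *
plan([.4108,-.2280,.05],-9.4)"
```

```text
clock: 11.9
ee_pos: [0.4103, -0.2247, 0.2777]
tool_rot: [-0.0, 0.763, 0.647, -0.0]
force: [-0.1, -0.2, 0.0]
width: 0.0851
shift(tool) [ -3.2   1.1 227.7] mm; tooly yaw -9.4; turn rz 0.0 deg
```

```bash
python3 -m pendant '[[-0.003,0.001,0.02,0,0,0,1],[0,0,0.04,0,0,0,1],[0,0,0.045,0,0,0,1],[0,0,0.045,0,0,0,1],[0,0,0.035,0,0,0,1],[0,0,0.02,0,0,0,1],[0,0,0.01,0,0,0,1],[0,0,0.009,0,0,0,1],[0,0,0,0,0,0,1],[0,0,0,0,0,0,1]]' && python3 -m pendant '[[0,0,0,0,0,0,-0.4],[0,0,0,0,0,0,-0.4],[0,0,0,0,0,0,-0.4],[0,0,0,0,0,0,-0.4],[0,0,0,0,0,0,-1],[0,0,0,0,0,0,-1],[0,0,0,0,0,0,-1],[0,0,0,0,0,0,-1],[0,0,0,0,0,0,-1],[0,0,0,0,0,0,-1]]' 60
```

```text
clock: 12.9
ee_pos: [0.4113, -0.2287, 0.0548]
tool_rot: [0.001, 0.763, 0.646, 0.0]
force: [0.9, 0.1, 0.6]
width: 0.0854
clock: 13.9
ee_pos: [0.4105, -0.2279, 0.0536]
tool_rot: [-0.0, 0.763, 0.646, 0.0]
force: [0.0, -0.5, -1.9]
width: 0.0119
```

```bash
python3 -m pendant '[[0,0,-0.003,0,0,0,-1],[0,0,-0.007,0,0,0,-1],[0,0,-0.015,0,0,0,-1],[0,0,-0.015,0,0,0,-1],[0,0,-0.02,0,0,0,-1],[0,0,-0.02,0,0,0,-1],[0,0,-0.02,0,0,0,-1],[0,0,-0.02,0,0,0,-1],[0,0,-0.015,0,0,0,-1],[0,0,0,0,0,0,-1]]' && python3 -m pendant '[[0,0,0,0,0,0,-1],[0,0,0,0,0,0,-1]]' && python3 - <<'E'
from h import *
plan([.4063,.158,.1886],-9.4)
S=snap("scene");W=snap("wrist");T=snap("top")
c=cv2.resize(S["color"][100:250,215:365,::-1],(400,400),interpolation=cv2.INTER_CUBIC)
w=cv2.resize(W["color"][:,:,::-1],(400,250)); t=cv2.resize(T["color"][150:300,270:430,::-1],(400,350)); im=np.zeros((600,800,3),np.uint8); im[:400,:400]=c; im[:250,400:]=w; im[250:,400:]=t
cv2.imwrite("pics/c6.png",im)
E
```

```text
clock: 14.9
ee_pos: [0.4119, -0.2292, 0.1918]
tool_rot: [0.003, 0.763, 0.646, 0.0]
force: [0.8, 0.2, -1.8]
width: 0.0125
clock: 15.1
ee_pos: [0.41, -0.2275, 0.1877]
tool_rot: [-0.001, 0.763, 0.646, -0.0]
force: [0.0, 0.3, -3.0]
width: 0.0119
shift(tool) [379.6 -67.4  -0.4] mm; tooly yaw -9.5; turn rz -0.1 deg
```

View pics/c6.png

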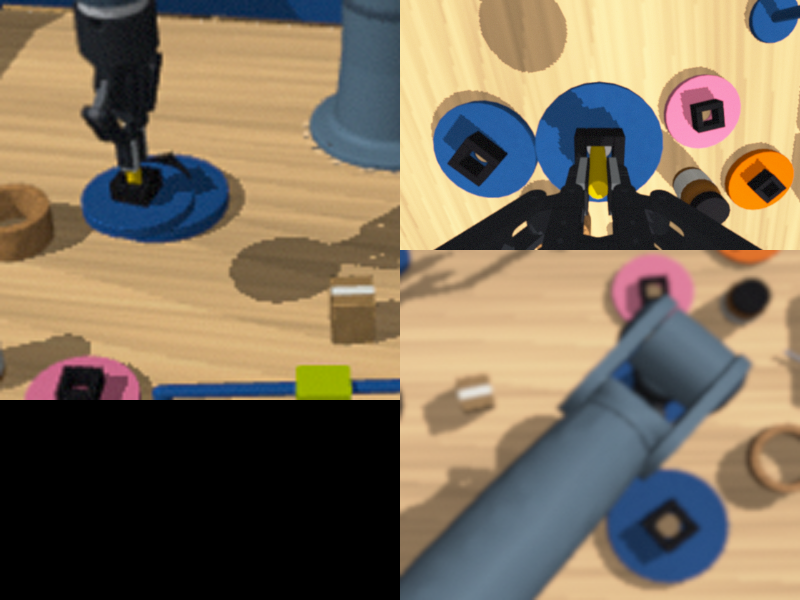

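Both lids came up together, level and nested. I'll carry them partway so the wrist camera sees the tin ahead, and measure the tin there.

```bash
python3 -m pendant '[[0.015,-0.0035,0,0,0,0,-1],[0.03,-0.007,0,0,0,0,-1],[0.035,-0.008,0,0,0,0,-1],[0.035,-0.008,0,0,0,0,-1],[0.035,-0.008,0,0,0,0,-1],[0.035,-0.008,0,0,0,0,-1],[0.035,-0.008,0,0,0,0,-1],[0.03,-0.008,0,0,0,0,-1],[0.02,-0.005,0,0,0,0,-1],[0.01,-0.003,0,0,0,0,-1]]' && python3 -m pendant '[[0,0,0,0,0,0,-1],[0,0,0,0,0,0,-1],[0,0,0,0,0,0,-1]]' && python3 - <<'E'
from h import *
from m2 import tin
W=snap("wrist","pics/w7.png"); S=snap("scene","pics/s7.png"); T=snap("top")
for n,d in(("w",W),("s",S),("t",T)):
    tin(d,(.405,.157),n+" rim"); tin(d,(.405,.157),n+" foot",.004,(.056,))
plan([.4063,.158,.1886],-9.4)
im=np.zeros((600,640,3),np.uint8); im[:400]=W["color"][:,:,::-1]; im[400:,:320]=cv2.resize(S["color"][150:250,290:450,::-1],(320,200)); im[400:,320:]=cv2.resize(T["color"][180:250,224:336,::-1],(320,200)); cv2.imwrite("pics/c7.png",im)
E
```

```text
clock: 16.25
ee_pos: [0.3903, 0.0611, 0.1884]
tool_rot: [-0.0, 0.762, 0.647, -0.0]
force: [-0.0, -0.6, -1.6]
width: 0.0119
clock: 16.55
ee_pos: [0.3914, 0.0583, 0.1888]
tool_rot: [0.0, 0.764, 0.646, -0.0]
force: [0.2, 0.4, -3.3]
width: 0.0127
top bar x at y=.1,0,-.1 [np.float64(0.6343), np.float64(0.6531), np.float64(0.6701)] yaw 100.15896467770752
scene bar x at y=.1,0,-.1 [np.float64(0.6354), np.float64(0.6545), np.float64(0.6718)] yaw 100.30290433112121
w rim [0.4069 0.1557] -75.89444732666016
w foot [0.3973 0.1534] -55.00809097290039
s rim [0.4037 0.1594] -116.30740356445312
s foot [0.414  0.1599] -116.93598937988281
t rim [0.3898 0.1689] -57.230533599853516
t foot [0.4043 0.1675] -59.30482864379883
shift(tool) [100.7  -1.9   0.2] mm; tooly yaw -9.6; turn rz -0.2 deg
```

View pics/c7.png

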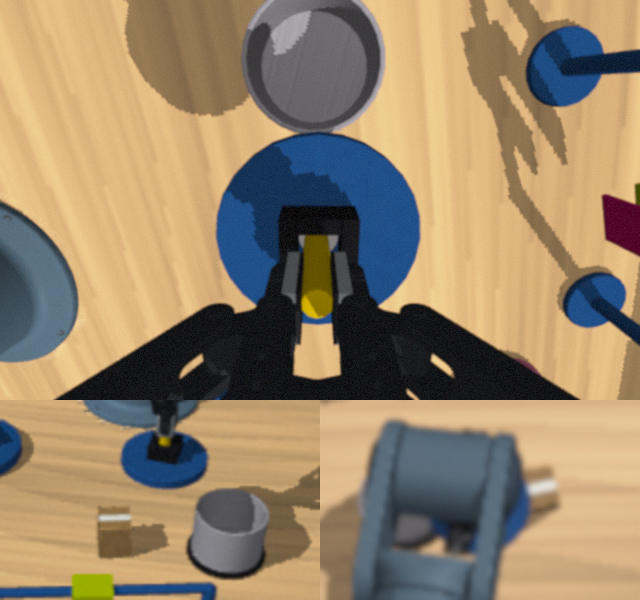

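```bash
python3 - <<'E' | grep -v bar
from h import *
from m2 import tin
W=load("wrist");S=load("scene"); s=status.state(); print(s["ee_pos"].round(4))
z=s["ee_pos"][2]-.0536
tin(W,(.391,.058),"lid w",z+.018,(.058,),.012); tin(S,(.391,.058),"lid s",z+.018,(.058,),.012)
m=mask(W,(20,150,140),(36,255,255),(295,280,340,325)); 
v,u=np.nonzero(m); print("stem top blob",u.min(),u.max(),v.min(),v.max())
dep=(W["R"]@np.array([.391,.058,z+.08])+W["t"])[2]; r=344.9*.007/dep
print("stem w",r,atz(W,(u.min()+u.max())/2,v.max()+.5-r,z+.08).round(4))
# radial outer-edge fit of tin rim in wrist w7 and w1
from scipy.optimize import least_squares
from scipy.ndimage import map_coordinates
def fit(d,img,c,n,angs):
    g=cv2.GaussianBlur(cv2.cvtColor(img,cv2.COLOR_BGR2LAB),(3,3),0).astype(float)
    for it in range(4):
        pts=[]
        for a in angs:
            rr=np.arange(.046,.0545,.0002) if it else np.arange(.043,.058,.0002)
            p=np.array([proj(d,(c[0]+R*np.cos(a),c[1]+R*np.sin(a),.078)) for R in rr])
            if p.min()<2 or p[:,0].max()>637 or p[:,1].max()>397: continue
            b=map_coordinates(g[:,:,2],p.T[::-1],order=1)  # b channel: gray->wood
            k=np.argmax(np.gradient(cv2.GaussianBlur(b[:,None],(1,9),0)[:,0])); pts.append([*(c+rr[k]*np.array([np.cos(a),np.sin(a)]))])
        pts=np.array(pts); o=least_squares(lambda x:np.hypot(*(pts-x).T)-.05,c,loss="soft_l1",f_scale=.0007); c=o.x
    print(n,c.round(4),len(pts),np.median(abs(o.fun)).round(5))
fit(W,cv2.imread("pics/w7.png"),np.array([.4068,.1557]),"rim w7",np.linspace(0,2*np.pi,90))
fit(S,cv2.imread("pics/s7.png"),np.array([.405,.158]),"rim scene, far half",np.linspace(np.pi*.55,np.pi*1.45,60))
E
```

```text
[0.3914 0.0584 0.1888]
lid w [0.3934 0.0585] -108.56580352783203
lid s [0.4043 0.0605] -144.51988220214844
stem top blob 302 330 291 317
stem w 18.080835924168507 [0.3928 0.0597 0.2152]
rim w7 [0.4069 0.1563] 66 0.00061
rim scene, far half [0.4076 0.1595] 60 0.00059
```

```bash
python3 -m pendant '[[0.01,0,0,0,0,0,-1],[0.02,-0.0005,0,0,0,0,-1],[0.025,-0.0005,0,0,0,0,-1],[0.025,-0.0005,0,0,0,0,-1],[0.0145,-0.0003,0,0,0,0,-1],[0.005,0,0,0,0,0,-1],[0,0,0,0,0,0,-1],[0,0,0,0,0,0,-1]]' && python3 -m pendant '[[0,0,0.02,0,0,0,-1],[0,0,0.015,0,0,0,-1],[0,0,0.01,0,0,0,-1],[0,0,0.006,0,0,0,-1],[0,0,0,0,0,0,-1],[0,0,0,0,0,0,-1],[0,0,0,0,0,0,-1]]' && python3 - <<'E' | grep -v bar
from h import *
plan([.4058,.1567,.1316],-9.4); print(status.state()["ee_pos"])
S=snap("scene","pics/s8.png")
c=cv2.resize(S["color"][160:260,354:454,::-1],(600,600),interpolation=cv2.INTER_CUBIC); cv2.imwrite("pics/c8.png",c)
E
```

```text
clock: 17.5
ee_pos: [0.4059, 0.1572, 0.1887]
tool_rot: [0.0, 0.763, 0.646, -0.0]
force: [-0.8, -0.4, -2.8]
width: 0.0118
clock: 18.2
ee_pos: [0.4066, 0.1575, 0.1386]
tool_rot: [0.0, 0.763, 0.646, 0.001]
force: [-0.2, -0.8, -2.6]
width: 0.0119
shift(tool) [-1.  -0.6  7. ] mm; tooly yaw -9.5; turn rz -0.1 deg
[0.40657599 0.15753971 0.13860083]
```

```bash
python3 -m pendant '[[0,0,0.003,0,0,0,-1],[0,0,0.003,0,0,0,-1],[0,0,0,0,0,0,-1],[0,0,0,0,0,0,-1]]' && python3 -m pendant '[[0,0,0.002,0,0,0,-1],[0,0,0.001,0,0,0,-1],[0,0,0,0,0,0,-1],[0,0,0,0,0,0,-1]]'
```

```text
clock: 18.65
ee_pos: [0.4058, 0.1575, 0.1316]
tool_rot: [-0.0, 0.763, 0.646, -0.0]
force: [0.5, -0.1, -1.6]
width: 0.012
clock: 19.05
ee_pos: [0.4059, 0.1575, 0.1287]
tool_rot: [-0.0, 0.763, 0.646, -0.0]
force: [1.1, 1.2, -2.3]
width: 0.0122
```

```bash
python3 -m pendant '[[0,0,0.002,0,0,0,-1],[0,0,0,0,0,0,-1],[0,0,0,0,0,0,-1]]'; python3 -m pendant '[[0,0,0.002,0,0,0,-1],[0,0,0,0,0,0,-1],[0,0,0,0,0,0,-1]]'
```

```text
clock: 19.35
ee_pos: [0.4059, 0.1575, 0.1267]
tool_rot: [-0.0, 0.763, 0.646, -0.0]
force: [0.2, 0.2, -1.9]
width: 0.012
clock: 19.65
ee_pos: [0.4059, 0.1575, 0.1247]
tool_rot: [-0.0, 0.763, 0.646, -0.0]
force: [-0.6, 0.1, -1.8]
width: 0.0122
```

Entering freely: the plug is about 7 mm into the mouth with no side force.

```bash
python3 -m pendant '[[0,0,0.002,0,0,0,-1],[0,0,0,0,0,0,-1],[0,0,0,0,0,0,-1]]'; python3 -m pendant '[[0,0,0.0015,0,0,0,-1],[0,0,0,0,0,0,-1],[0,0,0,0,0,0,-1]]'; python3 -m pendant '[[0,0,0.0015,0,0,0,-1],[0,0,0,0,0,0,-1],[0,0,0,0,0,0,-1]]'
```

```text
clock: 19.95
ee_pos: [0.4059, 0.1575, 0.1227]
tool_rot: [-0.0, 0.763, 0.646, -0.0]
force: [-0.2, -0.0, -1.9]
width: 0.0122
clock: 20.25
ee_pos: [0.406, 0.1576, 0.1215]
tool_rot: [0.0, 0.763, 0.646, 0.0]
force: [-1.6, 0.1, 0.8]
width: 0.012
clock: 20.55
ee_pos: [0.406, 0.1576, 0.1213]
tool_rot: [-0.0, 0.763, 0.646, -0.001]
force: [-8.1, -1.6, 11.9]
width: 0.0124
```

Seated: the rise to 11.9 N came at TCP z 0.1213, which matches the predicted 0.1216. Releasing the stem.

```bash
python3 -m pendant '[[0,0,-0.001,0,0,0,-1],[0,0,0,0,0,0,-0.5],[0,0,0,0,0,0,0],[0,0,0,0,0,0,0.5],[0,0,0,0,0,0,1],[0,0,0,0,0,0,1],[0,0,0,0,0,0,1],[0,0,0,0,0,0,1]]' && python3 - <<'E' | grep -v bar
from h import *
W=snap("wrist","pics/w9.png"); S=snap("scene","pics/s9.png"); d=W
h=cv2.cvtColor(d["color"],cv2.COLOR_RGB2HSV)
print([proj(d,p).round(0) for p in((.406,.157,.108),(.406,.157,.148))])
c=cv2.resize(S["color"][150:250,330:450,::-1],(400,333),interpolation=cv2.INTER_CUBIC)
im=np.zeros((400,800,3),np.uint8); im[:333,400:]=c; im[:,:400]=d["color"][:,120:520,::-1]; cv2.imwrite("pics/c9.png",im)
E
```

```text
clock: 21.35
ee_pos: [0.4059, 0.1575, 0.1208]
tool_rot: [0.0, 0.763, 0.646, -0.0]
force: [0.4, -1.3, 0.2]
width: 0.0854
[array([314., 258.]), array([313., 305.])]
```

View pics/c9.png

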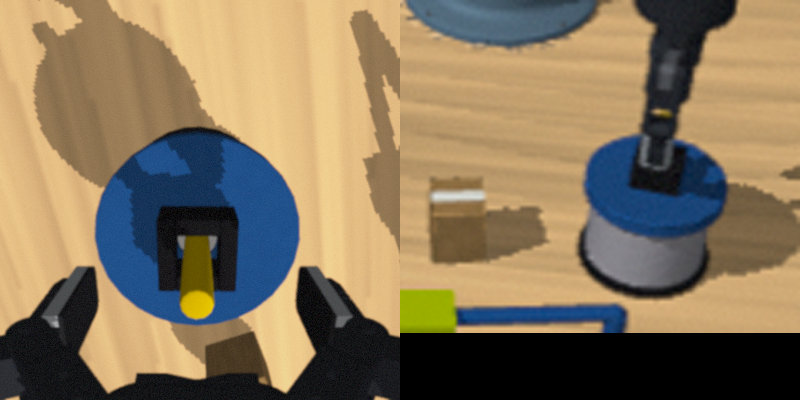

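The picture shows the lids level on the tin, with the stem free at (198,300) in the left half and the collar square to the jaws. Lowering to grip the collar.

```bash
python3 -m pendant '[[0,0.0015,0.008,0,0,0,1],[0,0,0.01,0,0,0,1],[0,0,0.007,0,0,0,1],[0,0,0.004,0,0,0,1],[0,0,0,0,0,0,1],[0,0,0,0,0,0,1]]' && python3 -m pendant '[[0,0,0,0,0,0,0.3],[0,0,0,0,0,0,0.2],[0,0,0,0,0,0,0.1],[0,0,0,0,0,0,0],[0,0,0,0,0,0,-0.1],[0,0,0,0,0,0,-0.3],[0,0,0,0,0,0,-1],[0,0,0,0,0,0,-1],[0,0,0,0,0,0,-1],[0,0,0,0,0,0,-1]]' 40
```

```text
clock: 22.05
ee_pos: [0.4075, 0.1573, 0.0917]
tool_rot: [-0.0, 0.763, 0.646, -0.0]
force: [0.6, 0.7, 1.4]
width: 0.0853
clock: 23.05
ee_pos: [0.4077, 0.1573, 0.0921]
tool_rot: [0.0, 0.763, 0.646, 0.0]
force: [-0.8, 0.3, 5.4]
width: 0.0392
```

```bash
python3 -m pendant '[[0,0,-0.001,0,0,0,-1],[0,0,-0.003,0,0,0,-1],[0,0,-0.005,0,0,0,-1],[0,0,0,0,0,0,-1],[0,0,0,0,0,0,-1]]' && python3 -m pendant '[[0,0,-0.008,0,0,0,-1],[0,0,-0.012,0,0,0,-1],[0,0,-0.015,0,0,0,-1],[0,0,-0.015,0,0,0,-1],[0,0,-0.015,0,0,0,-1],[0,0,-0.015,0,0,0,-1],[0,0,-0.01,0,0,0,-1],[0,0,-0.005,0,0,0,-1],[0,0,0,0,0,0,-1],[0,0,0,0,0,0,-1]]' && python3 - <<'E' | grep -v bar
from h import *
from m2 import tin
s=status.state(); print(s["ee_pos"],s["force"],s["width"])
W=snap("wrist","pics/w10.png"); S=snap("scene","pics/s10.png"); T=snap("top","pics/t10.png")
# inner lid seated? flange top edge R=.052 z=.082 ; stem yellow in scene
m=mask(S,(22,120,80),(34,255,255),(360,130,450,240)); print("scene stem",cen(m) if m.any() else None, "expected stem span",proj(S,(.406,.157,.148)).round(1),proj(S,(.406,.157,.082)).round(1))
v,u=np.nonzero(m); print(v.min(),v.max(),u.min(),u.max())
c=tin(S,(.406,.157),"flange",.082,(.052,),.012)
z=s["ee_pos"][2]; dz=z-.0921; tin(W,(.407,.157),"outer w",.086+dz,(.058,),.012)
m=mask(S,(25,100,80),(40,255,255),(300,215,360,300)); print("marker",cv2.boundingRect(m)); 
S4=cv2.imread("pics/s4.png")[:,:,::-1]; m=mask({"color":S4},(25,100,80),(40,255,255),(300,215,360,300)); print("marker at release",cv2.boundingRect(m))
E
```

```text
clock: 23.55
ee_pos: [0.4075, 0.1573, 0.1009]
tool_rot: [0.0, 0.763, 0.646, 0.0]
force: [-0.0, 0.4, -1.2]
width: 0.0388
clock: 24.55
ee_pos: [0.4071, 0.1572, 0.1953]
tool_rot: [-0.0, 0.763, 0.646, -0.0]
force: [-0.0, 0.0, -0.2]
width: 0.0391
[0.40706344 0.15722489 0.19530623] [-0.00766972  0.04455008 -0.22289543] 0.039114729988681624
scene stem (np.float64(406.8955223880597), np.float64(197.1044776119403), 67) expected stem span [408.1 184.2] [405.  203.6]
190 205 404 410
flange [0.4097 0.1598] -93.13127136230469
outer w [0.4077 0.1583] -91.54635620117188
marker (326, 237, 21, 43)
marker at release (326, 237, 21, 43)
```

```bash
python3 - <<'E' | grep -v bar
from h import *
W=load("wrist");S=load("scene")
zt=.086+.1953-.0921; a=np.linspace(0,2*np.pi,100)
def ext(d,z,R): 
    p=np.array([proj(d,(.4075,.1573)+() if 0 else (.4077+R*np.cos(t),.158+R*np.sin(t),z)) for t in a]); return p.min(0).round(),p.max(0).round()
m=mask(W,(100,100,30),(122,255,255),(150,60,500,300)); print("wrist blue",cv2.boundingRect(big(m)),"pred",ext(W,zt,.058), "if still down",ext(W,.086,.058))
m=mask(S,(100,100,30),(122,255,255),(350,100,470,240)); print("scene blue",cv2.boundingRect(big(m)),"pred plate",ext(S,zt,.058),"skirt edge",ext(S,zt-.014,.058))
h=cv2.cvtColor(S["color"],cv2.COLOR_RGB2HSV); w=((h[...,1]<40)&(h[...,2]>150)).astype(np.uint8)*255; w[:185]=0;w[230:]=0;w[:,:370]=0;w[:,440:]=0
print("white flange",cv2.boundingRect(big(w)),"pred",ext(S,.082,.052))
E
python3 -m pendant '[[0,0,0,0,0,0,-1],[0,0,0,0,0,0,-1],[0,0,0,0,0,0,-1]]'
```

```text
wrist blue (199, 140, 236, 160) pred (array([193., 139.]), array([437., 360.])) if still down (array([239., 121.]), array([392., 267.]))
scene blue (389, 161, 45, 29) pred plate (array([388., 159.]), array([434., 185.])) skirt edge (array([387., 163.]), array([433., 190.]))
white flange (387, 193, 39, 25) pred (array([386., 192.]), array([425., 217.]))
clock: 25.0
ee_pos: [0.4074, 0.1573, 0.1956]
tool_rot: [-0.0, 0.763, 0.646, -0.0]
force: [1.4, 0.5, 0.1]
width: 0.0393
```

The outer lid sits where predicted in both views: held, level, about 107 mm above the inner lid's origin. The white flange matches the seated position within a pixel, and the marker hasn't moved. Handing in.

```bash
python3 -c "
from h import *
print(bot.hand_in())"
```

```text
the job is handed in; nothing more can be done
None
```

The job is done and handed in at about 25 s on the robot's clock. The hand-in reports no verdict, so what follows rests on my own checks.

**What I did:** I hung the marker astride the blue rail and released it. I then lifted the nested lids by the stem and lowered them onto the tin until the contact force rose at the predicted height (TCP z 0.1213 against 0.1216). After letting go of the stem, I gripped the collar and lifted the outer lid alone by about 103 mm.

**Last checks:**
- **Marker:** its outline in the scene camera is identical to the one at release.
- **Inner lid:** the white flange matches the predicted seated outline within about 1 pixel.
- **Outer lid:** its outline fits being held level over the tin in the scene and wrist views. Its lower edge is about 107 mm above the inner lid's origin, and the grip is steady at 39 mm.

**What disagreed or was not checked:**
- **Tin position:** the scene and wrist cameras differed by 3–5 mm in y. I aimed between them, and the plug went in with almost no side force.
- **Tin in the top view:** its fits were unusable because the arm was in the way.
- **Lifted weight:** the wrist force read about 0 to −1.2 N with the outer lid in the fingers, where about −1 N was expected, so it does not confirm the weight. I relied on the cameras and the finger opening instead.
- **Bystanders:** I did not re-measure them at the end. No move was planned to touch them, and I saw no contact.

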